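Set the headlamp tester to main beam and press its test button

TASK

Set the lamp tester to main beam: with the fingertips, push the protruding tab of its rotary selector round, either way, click by click, until it points at the blue mark and rests there; only then press the green test button fully in, let it come back out and move clear. Only push: do not pinch the tab, and do not lift the tester or shove it along the bench. Leave the lamp, tape roll, screwdriver and pliers lying where they are.

Things in the scene. Friction and masses are not known exactly. Their poses are not given: they have to be found in the camera images.
- tester: Headlamp tester: dark grey case 240 (x) x 300 (y) x 86 mm high, about 4.7 kg, loose on rubber feet. Origin: centre of its underside, on the bench; z up. Its -x side (red and black sockets) is the front. The flat panel on top carries the selector on the +y side, the green button at the front on the -y side and, behind the button, an amber lens (9 mm high) and a black meter (7 mm high).
- selector_axis (a point): Point on the selector's vertical axis, at panel height (86 mm above the bench), in the middle of a flat round aluminium scale plate 160 mm across. Axes as the tester's. The black hub here is 46 mm across at the panel and 24 mm high.
- selector (a joint): Angle of the selector in rad, counter-clockwise from above. Endless both ways; clicks to rest every 1.047: 0 white (tab along the tester's -x), 1.047 yellow, 2.094 orange, 3.142 or -3.142 blue = main beam, -2.094 green, -1.047 red. Past half-way between two rests it jumps on into the next by itself; up to about 0.16 N m (4 N at 40 mm from the axis) turns it. It starts at any mark but blue.
- tab_middle (a point): Middle of the selector's one black tab, 40 mm from the axis and 17 mm above the panel; turns with it (-x axis outward along the tab). The tab reaches to 57 mm from the axis and spans 7 to 27 mm above the panel, with a white pointer line on top; it is 11 mm thick at its grip faces (22 to 52 mm from the axis, 8 to 23 mm above the panel).
- tab_side_a: Grip face (30 mm long, 15 mm high) on one side of the tab: the side that is pushed to turn the selector clockwise seen from above. Origin on the selector's axis at panel height; turns with the selector.
- tab_side_b: The same grip face on the other side of the tab: the side that is pushed to turn the selector counter-clockwise seen from above. Origin on the selector's axis at panel height.
- selector_aim (a point): The point of the scale that the tab points at: on the tab's centre line produced, 64 mm from the axis, at panel height; turns with the selector.
- main_mark (a point): Middle of the blue mark (18 x 22 mm, flat on the scale plate, 64 mm from the selector's axis, on the tester's +x side, at panel height): main beam.
- test_button (a joint): Travel of the green test button in m: 0 out, 0.006 fully in. A spring brings it back; 1.5 N starts it moving and 5 N holds it fully in.
- test_button_top (a point): Centre of the top of the green test button (30 mm across, in a black collar 46 mm across and 12 mm high), 18 mm above the panel when out; it goes down with it. It is pressed straight down.
- projector_lamp: Projector lamp unit standing lens up: aluminium bowl, black shroud, glass lens; 118 mm across its bracket, 121 mm high. Origin: centre of its underside. Loose, to be left alone.
- tape_roll: Black roll of tape lying flat, 64 mm across, 19 mm high. Origin: centre of its underside. Loose, to be left alone.
- screwdriver: Screwdriver with red handle, 190 mm long, 26 mm thick, lying along its own x axis. Origin: under its middle, on the bench. Loose, to be left alone.
- pliers: Pliers with orange handles lying flat, 165 mm long, 62 mm wide, 14 mm high, jaws to its +x. Origin: under the pivot, on the bench. Loose, to be left alone.

How it is judged:
By the outcome, as a careful person would: the job done as asked, in the order asked, and still so for the second after the job is handed in, with the robot touching nothing.
It also fails if it takes over 58 s, if anything falls off the work surface, if the arm or the gripper's body presses on something with over 40 N, if the wrist force passes 120 N, or if a joint passes its speed limit or range.

ROBOT

A 6-joint arm with a two-finger parallel gripper is mounted at the origin on the work surface. World frame = base frame: x ahead of the robot, y to its left, z up, the work surface at z = 0. Lengths are in m, angles in rad, forces in N, time in s.
With the tool pointing down it reaches from about 0.2 to 0.875 m from the base axis. Payload 3.4 kg.
Tool frame: the origin (TCP) lies on the centre line of the jaws, within the pads' length; the fingertips stand 19 mm ahead of it and the grasp point (between the pads) is the TCP; y points along the fingers, z is the direction in which the jaws open and shut, and the axes are right-handed (so a half turn about y gives the same grasp; the last joint's range is limited). The gripper opens to 94 mm and grips with 3 to 60 N. Pads are 16 mm wide; open, the fingers measure 119 mm over their backs; the gripper's body (75 mm by 177 mm) begins 78 mm behind the grasp point.
Start: joints at [-1.452, 0.276, 1.505, -0, 1.361, -0.121], TCP at [0.137, -0.559, 0.224] pointing down, gripper open.
Joint ranges: [-2.89, 2.89], [-0.75, 2.08], [0.22, 2.7], [-1.18, 4.32], [0.11, 2.71], [-2.7, 2.7]. Speed limits (rad/s): [2.57, 2.57, 3.14, 3.14, 3.14, 3.14].

INTERFACE

Orientations are given as a rotation vector (axis times angle).
In Python, from cell import robot gives the robot as it stands.
- The arm moves only by the tool servo_tool, never from a script. Its argument "commands" is a list of rows, each an object with "jaw": the finger opening in mm, from 0 to 94; "offset": the shift along the tool's x, y, z in units of 50 mm (1.0 is 50 mm), a list of three; "turn": the turn, a rotation vector about the tool's x, y, z in units of 6 degrees (1.0 is 6 degrees), a list of three. In form: [{"jaw": jaw, "offset": [tx, ty, tz], "turn": [wx, wy, wz]}, ...]. A call has 1 to 20 rows; each row shifts and turns the pose as measured when the row begins, along the tool's axes as they then stand; what a row does not reach is not made up. A row lasts 1/10 s, in which the tool goes at most 50 mm and 8.59 degrees, less where a joint would pass 70% of its speed; a pose out of reach is approached as far as the arm can. A call is refused whole if a number of a shift passes 1 or a number of a turn 1, either way. A call with a gripper value outside its range is refused whole. The fingers move at their own pace and stop on an object; "grip_force" is the grip in N (left out, the last holds). Time passes only in rows, so rows that do not move let the fingers close. It gives the time, the measured TCP pose, the force and the opening at its end, in the units of the state.
- robot.get_state(): the state, without advancing time (a new reading comes with each control period).
- robot.camera(name): name is "side" or "top"; returns a dict with "pixels" (384x512x3 uint8, red, green, blue), "fx", "fy", "cx", "cy" (pixels), "camera_from_world" (4x4, takes a point from world to camera coordinates). Camera axes: x right, y down, z forward; pixel columns grow to the right and rows downward; lengths in m; the calibration is good to about 2 mm. A picture is of the moment at which its call begins. There is no depth.
- robot.finish_job(): hands the job in, once; it reports no verdict.
The state is a dict: "clock": time; "qpos": joint angles; "qvel": joint speeds; "joint_efforts": joint torques, N m; "position": TCP position; "eef_rot": TCP orientation; "contact_force": force on the tool from outside, world axes, zero at the start; "moment": the same for the moment, N m; "finger_gap": opening from 0.0 (shut) to 1.0 (fully open).
Only numpy, scipy, OpenCV 4.12 (cv2) and the standard library are available. Lean on these libraries where they do the work, as an engineer would, in place of code of your own. Each camera call takes 0.05 s, during which the arm holds its last target. There are 200 camera calls.

## Working session

There is one attempt and no reset: what is moved stays moved. The work goes in short steps, Python scripts to look and compute and a tool call to move; the robot and the scene stay as the last step left them, time stands still between calls to the robot, and variables do not carry over. Pictures are saved under pics/ and viewed, about 8 in all and at most 12, crops included, and the job is handed in when it is done.

Besides the shell and the picture viewer there is one more tool, called after ">>>" as name(argument=value, ...), one argument or row to a line, values as JSON. servo_tool: Moves the arm, as the interface text tells. Its arguments: {"type":"object","properties":{"commands":{"type":"array","items":{"type":"object","properties":{"jaw":{"type":"number"},"offset":{"type":"array","items":{"type":"number"}},"turn":{"type":"array","items":{"type":"number"}}}}},"grip_force":{"type":"number"}},"required":["commands"]}

```bash
mkdir -p pics
cat > h.py <<'E'
import numpy as np, cv2
from scipy.spatial.transform import Rotation as R
from cell import robot
def shot(n,f):
    c=robot.camera(n); cv2.imwrite('pics/'+f,c['pixels'][:,:,::-1]); np.save('pics/'+n+'.npy',c,allow_pickle=True); return c
def ray(c,u,v,z):
    T=np.linalg.inv(c['camera_from_world']); d=T[:3,:3]@np.array([(u-c['cx'])/c['fx'],(v-c['cy'])/c['fy'],1]); o=T[:3,3]
    return o+d*(z-o[2])/d[2]
def proj(c,p):
    q=c['camera_from_world']@np.append(p,1); return np.array([c['fx']*q[0]/q[2]+c['cx'],c['fy']*q[1]/q[2]+c['cy']])
E
python3 - <<'E'
from h import *
a=shot('top','t0.png');b=shot('side','s0.png')
for c in(a,b): print(np.round(np.linalg.inv(c['camera_from_world']),3),c['fx'])
s=robot.get_state();print(s['clock'],s['position'],s['eef_rot'],R.from_rotvec(s['eef_rot']).as_matrix().round(3))
im=a['pixels'];h=cv2.cvtColor(im,cv2.COLOR_RGB2HSV)
for n,lo,hi in(('blue',100,130),('green',45,85),('orange',8,18),('yellow',22,35),('red',0,5)):
    m=cv2.inRange(h,(lo,110,60),(hi,255,255));k,_,st,ce=cv2.connectedComponentsWithStats(m)
    for i in range(1,k):
        if st[i,4]>25: print(n,st[i],ce[i].round(1),ray(a,*ce[i],.086).round(3))
E
```

```text
[[ 0.01  -0.989  0.151  0.393]
 [-1.    -0.011 -0.007  0.053]
 [ 0.009 -0.151 -0.989  1.24 ]
 [ 0.     0.     0.     1.   ]] 414.58321312491137
[[-0.809 -0.299  0.506  0.063]
 [-0.588  0.428 -0.686  0.788]
 [-0.011 -0.853 -0.522  0.654]
 [ 0.     0.     0.     1.   ]] 457.20634534218834
0.1 [ 0.13650489 -0.55808782  0.22372393] [-0.252302    2.09574764 -2.09243967] [[-0.971 -0.     0.238]
 [-0.238  0.002 -0.971]
 [-0.    -1.    -0.002]]
blue [437 130  37  40 792] [454.3 149.5] [ 0.7   -0.526  0.086]
blue [254 165   9   7  47] [258.1 168.1] [0.639 0.037 0.086]
green [232 170   8   7  38] [235.5 173. ] [0.624 0.101 0.086]
green [289 219  12  12 106] [294.7 224.2] [ 0.481 -0.066  0.086]
orange [490  66  22  59 303] [506.1  82. ] [ 0.907 -0.693  0.086]
orange [ 36 116  23  17 335] [ 46.3 123.9] [0.762 0.647 0.086]
orange [433 117   6   7  29] [435.6 119.8] [ 0.788 -0.477  0.086]
orange [299 141  38  26 329] [316.3 151.4] [ 0.69  -0.129  0.086]
orange [271 181   7   8  45] [274.1 184.8] [ 0.591 -0.009  0.086]
yellow [263 203   9   9  49] [267. 207.] [0.528 0.011 0.086]
red [226 192   6   7  28] [228.5 194.9] [0.561 0.12  0.086]
red [243 254  31  17 231] [258.1 262.3] [0.375 0.035 0.086]
red [ 444  272   68   50 2627] [478.4 296.1] [ 0.29  -0.566  0.086]
```

View pics/t0.png

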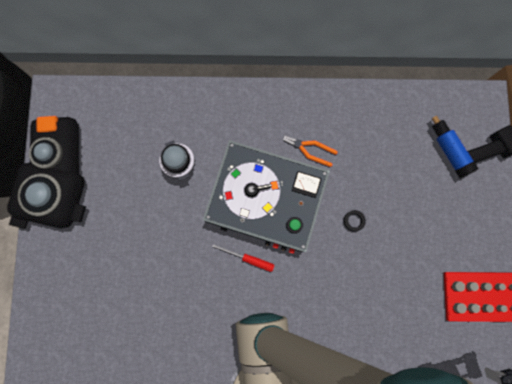

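View pics/s0.png

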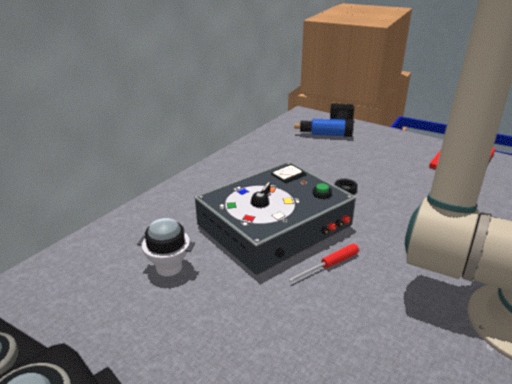

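Both pictures agree. The tester's yaw is about -0.29, the selector axis is near (0.576, 0.056), and the tab (top view, px (252,190) to (271,186)) points at orange. That leaves one click counter-clockwise to blue. The tool's z axis already lies along the tab, so I'm approaching with the fingers shut.

>>> servo_tool(
  commands=[
    {"jaw": 0, "offset": [-0.68, 0, -0.56], "turn": [0, 0, 0]},
    {"jaw": 0, "offset": [-0.68, 0, -0.56], "turn": [0, 0, 0]},
    {"jaw": 0, "offset": [-0.68, 0, -0.56], "turn": [0, 0, 0]},
    {"jaw": 0, "offset": [-0.68, 0, -0.56], "turn": [0, 0, 0]},
    {"jaw": 0, "offset": [-0.68, 0, -0.56], "turn": [0, 0, 0]},
    {"jaw": 0, "offset": [-0.68, 0, -0.56], "turn": [0, 0, 0]},
    {"jaw": 0, "offset": [-0.68, 0, -0.56], "turn": [0, 0, 0]},
    {"jaw": 0, "offset": [-0.68, 0, -0.56], "turn": [0, 0, 0]},
    {"jaw": 0, "offset": [-0.68, 0, -0.56], "turn": [0, 0, 0]},
    {"jaw": 0, "offset": [-0.68, 0, -0.56], "turn": [0, 0, 0]},
    {"jaw": 0, "offset": [-0.68, 0, -0.56], "turn": [0, 0, 0]},
    {"jaw": 0, "offset": [-0.68, 0, -0.56], "turn": [0, 0, 0]},
    {"jaw": 0, "offset": [-0.68, 0, -0.56], "turn": [0, 0, 0]},
    {"jaw": 0, "offset": [0, 0, 0], "turn": [0, 0, 0]},
  ],
  grip_force=10,
)

```text
clock: 1.5
position: [0.4905, -0.0825, 0.219]
eef_rot: [-0.248, 2.106, -2.09]
contact_force: [-0.7, -0.2, -0.2]
finger_gap: 0.008
```

```bash
cat >> h.py <<'E'
A=np.array([.576,.056,0]); B=np.array([.4796,-.064,0]); YAW=-.293
def go(p):
    s=robot.get_state();M=R.from_rotvec(s['eef_rot']).as_matrix()
    print(round(s['clock'],2),s['position'].round(4) if hasattr(s['position'],'round') else s['position'],'F',np.round(s['contact_force'],2),'gap',s['finger_gap'],'zang',np.arctan2(M[1,2],M[0,2]).round(3),'y',M[:,1].round(3))
    print('tool mm to target',(M.T@(np.array(p)-s['position'])*1e3).round(1))
def pt(phi,r,t,z): # t = tangential (ccw) offset
    return A+[r*np.cos(phi)-t*np.sin(phi),r*np.sin(phi)+t*np.cos(phi),z]
E
python3 - <<'E'
from h import *
c=shot('side','s1.png')
im=cv2.resize(c['pixels'][130:290,150:400],None,fx=3,fy=3,interpolation=cv2.INTER_CUBIC);cv2.imwrite('pics/s1c.png',im[:,:,::-1])
go(pt(-1.34,.042,-.024,.17))
E
```

```text
1.55 [ 0.4889 -0.0843  0.2188] F [-0.23 -0.57 -0.12] gap 0.006863182713072077 zang -1.338 y [-0.004  0.006 -1.   ]
tool mm to target [-93.2  49.  -74.1]
```

Run:
```python
import cv2
t=cv2.imread('pics/t0.png')[135:260,195:335];cv2.imwrite('pics/t0c.png',cv2.resize(t,None,fx=4,fy=4,interpolation=cv2.INTER_CUBIC))
```

```text
(no output)
```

View pics/t0c.png

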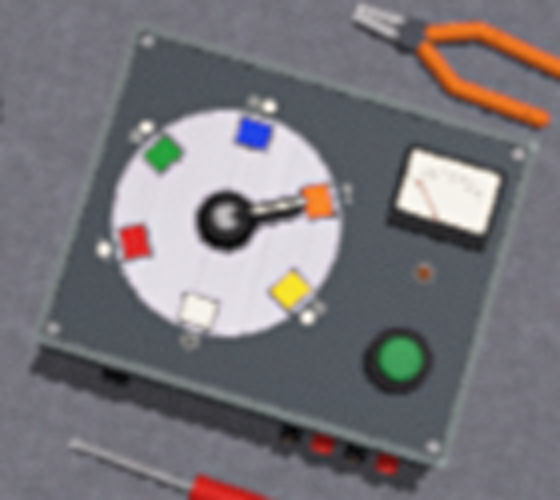

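The crop shows the tab resting on orange, at px (318,203), with blue at (254,133). I'm moving over the start side of the tab and part of the way down.

>>> servo_tool(
  commands=[
    {"jaw": 0, "offset": [-0.46, 0, -0.37], "turn": [0, 0, 0]},
    {"jaw": 0, "offset": [-0.46, 0, -0.37], "turn": [0, 0, 0]},
    {"jaw": 0, "offset": [-0.46, 0, -0.37], "turn": [0, 0, 0]},
    {"jaw": 0, "offset": [-0.46, 0, -0.37], "turn": [0, 0, 0]},
    {"jaw": 0, "offset": [0, 0.3, 0], "turn": [0, 0, 0]},
    {"jaw": 0, "offset": [0, 0.3, 0], "turn": [0, 0, 0]},
    {"jaw": 0, "offset": [0, 0.3, 0], "turn": [0, 0, 0]},
    {"jaw": 0, "offset": [0, 0, 0], "turn": [0, 0, 0]},
  ],
)

```text
clock: 2.35
position: [0.5579, 0.0016, 0.1703]
eef_rot: [-0.25, 2.109, -2.108]
contact_force: [-0.4, 0.5, 0.2]
finger_gap: 0.003
```

Run:
```python
from h import *
go(pt(-1.34,.042,-.024,.117))
```

```text
2.35 [0.5579 0.0016 0.1703] F [-0.39  0.52  0.19] gap 0.0025274436518370694 zang -1.347 y [-0.013 -0.001 -1.   ]
tool mm to target [-6.7 53.3 -6.8]
```

>>> servo_tool(
  commands=[
    {"jaw": 0, "offset": [0, 0.25, -0.07], "turn": [0, 0, 0]},
    {"jaw": 0, "offset": [0, 0.25, -0.07], "turn": [0, 0, 0]},
    {"jaw": 0, "offset": [0, 0.25, 0], "turn": [0, 0, 0]},
    {"jaw": 0, "offset": [0, 0.25, 0], "turn": [0, 0, 0]},
    {"jaw": 0, "offset": [0, 0.06, 0], "turn": [0, 0, 0]},
    {"jaw": 0, "offset": [0, 0, 0], "turn": [0, 0, 0]},
  ],
)

```text
clock: 2.95
position: [0.5545, 0.0041, 0.1161]
eef_rot: [-0.243, 2.11, -2.113]
contact_force: [0.4, -0.4, -0.1]
finger_gap: 0.008
```

Run:
```python
from h import *
go(pt(-1.34,.042,-.0135,.117))
```

```text
2.95 [0.5545 0.0041 0.1161] F [ 0.43 -0.41 -0.1 ] gap 0.007530390846559552 zang -1.353 y [-0.011 -0.002 -1.   ]
tool mm to target [-19.3  -1.1  -3.9]
```

>>> servo_tool(
  commands=[
    {"jaw": 0, "offset": [-0.1, 0, -0.03], "turn": [0, 0, 0]},
    {"jaw": 0, "offset": [-0.1, 0, -0.03], "turn": [0, 0, 0]},
    {"jaw": 0, "offset": [-0.08, 0, -0.02], "turn": [0, 0, 0]},
    {"jaw": 0, "offset": [-0.06, 0, 0], "turn": [0, 0, 0]},
    {"jaw": 0, "offset": [0, 0, 0], "turn": [0, 0, 0]},
  ],
)

```text
clock: 3.45
position: [0.5714, 0.0111, 0.1177]
eef_rot: [-0.243, 2.108, -2.115]
contact_force: [-0.9, -0.4, 0.0]
finger_gap: 0.007
```

Run:
```python
from h import *
go(pt(-1.34,.042,-.0135,.117))
```

```text
3.45 [0.5714 0.0111 0.1177] F [-0.9  -0.43  0.01] gap 0.006822865542770686 zang -1.353 y [-0.011 -0.004 -1.   ]
tool mm to target [-1.2  0.7 -0.6]
```

At contact. I'm now pushing round the arc.

>>> servo_tool(
  commands=[
    {"jaw": 0, "offset": [-0.045, 0, 0.015], "turn": [0, -0.5, 0]},
    {"jaw": 0, "offset": [-0.045, 0, 0.015], "turn": [0, -0.5, 0]},
    {"jaw": 0, "offset": [-0.045, 0, 0.015], "turn": [0, -0.5, 0]},
    {"jaw": 0, "offset": [-0.045, 0, 0.015], "turn": [0, -0.5, 0]},
    {"jaw": 0, "offset": [-0.045, 0, 0.015], "turn": [0, -0.5, 0]},
    {"jaw": 0, "offset": [-0.045, 0, 0.015], "turn": [0, -0.5, 0]},
    {"jaw": 0, "offset": [-0.045, 0, 0.015], "turn": [0, -0.5, 0]},
    {"jaw": 0, "offset": [-0.045, 0, 0.015], "turn": [0, -0.5, 0]},
  ],
)

```text
clock: 4.25
position: [0.5833, 0.0103, 0.1177]
eef_rot: [-0.658, 1.853, -1.855]
contact_force: [-2.0, -2.0, 1.1]
finger_gap: 0.004
```

Run:
```python
from h import *
s=robot.get_state();d=np.array(s['position'])-A
for phi in (-.94,-.817): print(phi,d[0]*np.cos(phi)+d[1]*np.sin(phi),-d[0]*np.sin(phi)+d[1]*np.cos(phi))
go(pt(-.817,.042,-.0135,.117))
```

```text
-0.94 0.041175434358316984 -0.021035323274387497
-0.817 0.03828352956869528 -0.02592821983123588
4.25 [0.5833 0.0103 0.1177] F [-1.97 -2.04  1.08] gap 0.0039615439021855325 zang -0.915 y [-0.027 -0.01  -1.   ]
tool mm to target [-12.7   0.3   2.5]
```

>>> servo_tool(
  commands=[
    {"jaw": 0, "offset": [-0.08, 0, 0.01], "turn": [0, 0, 0]},
    {"jaw": 0, "offset": [-0.08, 0, 0.01], "turn": [0, 0, 0]},
    {"jaw": 0, "offset": [-0.08, 0, 0.01], "turn": [0, 0, 0]},
    {"jaw": 0, "offset": [-0.08, 0, 0.01], "turn": [0, 0, 0]},
  ],
)

```text
clock: 4.65
position: [0.5983, 0.0191, 0.1176]
eef_rot: [-0.655, 1.854, -1.856]
contact_force: [0.5, -0.3, 0.0]
finger_gap: 0.001
```

Run:
```python
from h import *
go(pt(-.78,.042,-.0135,.117))
c=shot('top','t2.png');cv2.imwrite('pics/t2c.png',cv2.resize(c['pixels'][135:260,195:335,::-1],None,fx=4,fy=4,interpolation=cv2.INTER_CUBIC))
c=shot('side','s2.png');cv2.imwrite('pics/s2c.png',cv2.resize(c['pixels'][140:270,180:370,::-1],None,fx=4,fy=4,interpolation=cv2.INTER_CUBIC))
```

```text
4.65 [0.5983 0.0191 0.1176] F [ 0.55 -0.33  0.03] gap 0.0006793653752255133 zang -0.918 y [-0.026 -0.01  -1.   ]
tool mm to target [2.9 0.7 0.5]
```

View pics/s2c.png

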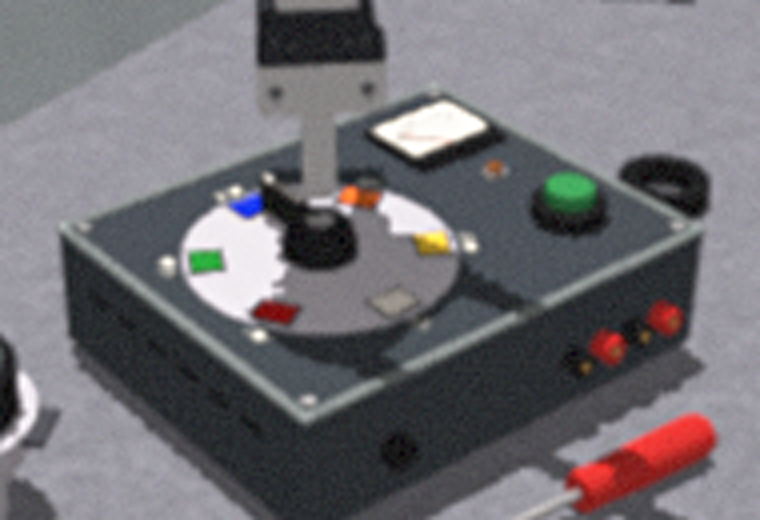

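The side crop shows the tab jumped to blue (tab tip at px (268,183), blue mark at (248,207)) and the contact force is near zero. I'm backing off and lifting.

>>> servo_tool(
  commands=[
    {"jaw": 0, "offset": [0.15, 0, 0.1], "turn": [0, 0, 0]},
    {"jaw": 0, "offset": [0.2, 0, 0.1], "turn": [0, 0, 0]},
    {"jaw": 0, "offset": [0, -0.4, 0], "turn": [0, 0, 0]},
    {"jaw": 0, "offset": [0, -0.4, 0], "turn": [0, 0, 0]},
    {"jaw": 0, "offset": [0.6, -0.4, 0.3], "turn": [0, 0, 0]},
    {"jaw": 0, "offset": [0.6, 0, 0.3], "turn": [0, 0, 0]},
    {"jaw": 0, "offset": [0.6, 0, 0.3], "turn": [0, 0, 0]},
    {"jaw": 0, "offset": [0.6, 0, 0.3], "turn": [0, 0, 0]},
    {"jaw": 0, "offset": [0, 0, 0], "turn": [0, 0, 0]},
  ],
)

```text
clock: 5.65
position: [0.5283, -0.1291, 0.1831]
eef_rot: [-0.655, 1.851, -1.859]
contact_force: [0.3, 0.4, 0.7]
finger_gap: 0.004
```

Run:
```python
from h import *
c=shot('top','t3.png');cv2.imwrite('pics/t3c.png',cv2.resize(c['pixels'][135:260,195:335,::-1],None,fx=4,fy=4,interpolation=cv2.INTER_CUBIC))
for cam in ('side','top'):
    c=c if cam=='top' else shot('side','s3.png')
    h=cv2.cvtColor(c['pixels'],cv2.COLOR_RGB2HSV);m=cv2.inRange(h,(45,110,40),(85,255,255));k,_,st,ce=cv2.connectedComponentsWithStats(m)
    for i in range(1,k):
        if st[i,4]>25: print(cam,st[i],ray(c,*ce[i],.104).round(4))
c=np.load('pics/side.npy',allow_pickle=True).item();cv2.imwrite('pics/s3c.png',cv2.resize(c['pixels'][140:270,180:370,::-1],None,fx=4,fy=4,interpolation=cv2.INTER_CUBIC))
go(B+[0,0,.135])
```

```text
side [315 183  14  11 110] [ 0.4746 -0.0603  0.104 ]
side [228 203   7   5  31] [0.6062 0.1207 0.104 ]
top [315 183  14  11 110] [ 0.4746 -0.0603  0.104 ]
top [228 203   7   5  31] [0.6062 0.1207 0.104 ]
5.75 [ 0.5298 -0.1263  0.1829] F [-0.12  0.24 -0.08] gap 0.0075163495125839625 zang -0.916 y [-0.024 -0.01  -1.   ]
tool mm to target [  0.7  48.5 -79.7]
```

View pics/t3c.png

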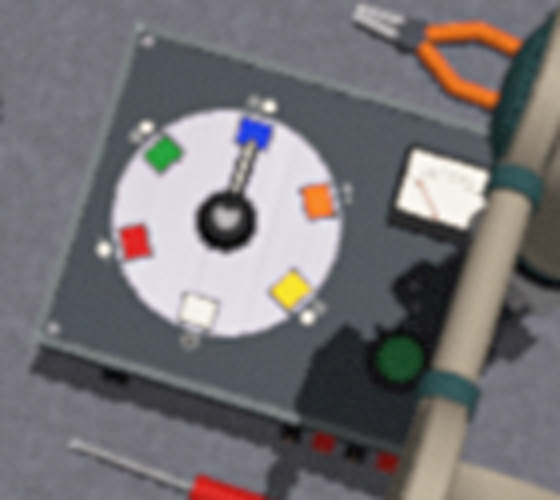

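View pics/s3c.png

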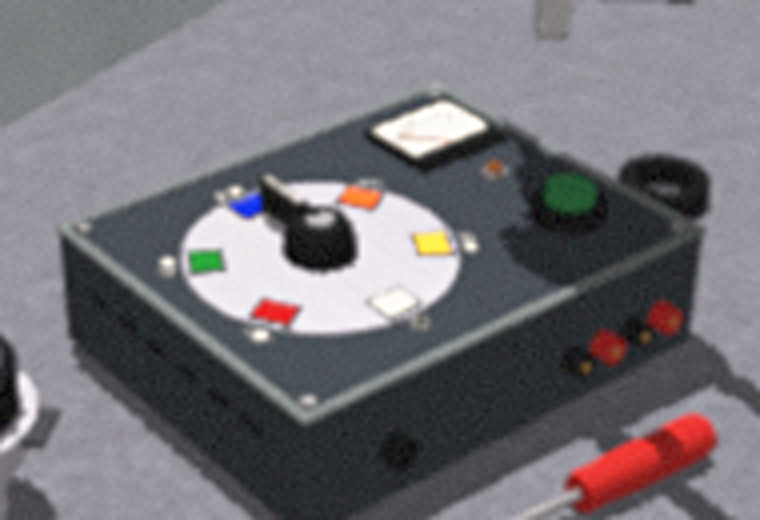

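Both views show the tab resting on the blue mark, at top-crop px (254,135), and the tester hasn't moved. Next I'm moving over the button.

>>> servo_tool(
  commands=[
    {"jaw": 0, "offset": [0, 0.1, -0.4], "turn": [0, 0, 0]},
    {"jaw": 0, "offset": [0, 0.1, -0.4], "turn": [0, 0, 0]},
    {"jaw": 0, "offset": [0, 0.1, -0.4], "turn": [0, 0, 0]},
    {"jaw": 0, "offset": [0, 0.1, -0.4], "turn": [0, 0, 0]},
    {"jaw": 0, "offset": [0, 0, 0], "turn": [0, 0, 0]},
  ],
)

```text
clock: 6.25
position: [0.4806, -0.0579, 0.1621]
eef_rot: [-0.653, 1.852, -1.852]
contact_force: [-0.3, 0.0, 0.1]
finger_gap: 0.003
```

Run:
```python
from h import *
go([.479,-.063,.123])
```

```text
6.25 [ 0.4806 -0.0579  0.1621] F [-0.32  0.03  0.15] gap 0.0034363090019844163 zang -0.915 y [-0.022 -0.007 -1.   ]
tool mm to target [ 3.5 39.2  3.4]
```

>>> servo_tool(
  commands=[
    {"jaw": 0, "offset": [0.07, 0.2, 0.07], "turn": [0, 0, 0]},
    {"jaw": 0, "offset": [0, 0.2, 0], "turn": [0, 0, 0]},
    {"jaw": 0, "offset": [0, 0.2, 0], "turn": [0, 0, 0]},
    {"jaw": 0, "offset": [0, 0.08, 0], "turn": [0, 0, 0]},
    {"jaw": 0, "offset": [0, 0.0, 0], "turn": [0, 0, 0]},
  ],
)

```text
clock: 6.75
position: [0.4824, -0.0643, 0.1254]
eef_rot: [-0.651, 1.849, -1.851]
contact_force: [-1.1, 1.5, 2.8]
finger_gap: 0.001
```

Run:
```python
from h import *
go([.479,-.063,.117])
```

```text
6.75 [ 0.4824 -0.0643  0.1254] F [-1.09  1.5   2.8 ] gap 0.0007332894832153259 zang -0.914 y [-0.02  -0.008 -1.   ]
tool mm to target [ 1.8  8.4 -3. ]
```

>>> servo_tool(
  commands=[
    {"jaw": 0, "offset": [0, 0.08, 0], "turn": [0, 0, 0]},
    {"jaw": 0, "offset": [0, 0.08, 0], "turn": [0, 0, 0]},
    {"jaw": 0, "offset": [0, 0.08, 0], "turn": [0, 0, 0]},
  ],
)

```text
clock: 7.05
position: [0.4829, -0.0644, 0.1205]
eef_rot: [-0.648, 1.849, -1.852]
contact_force: [-9.9, 4.0, 36.3]
finger_gap: 0.008
```

Run:
```python
from h import *
go([.479,-.063,.117])
c=shot('side','s4.png');cv2.imwrite('pics/s4c.png',cv2.resize(c['pixels'][140:240,270:370,::-1],None,fx=6,fy=6,interpolation=cv2.INTER_CUBIC))
go([.479,-.063,.117])
```

```text
7.05 [ 0.4829 -0.0644  0.1205] F [-9.94  3.99 36.35] gap 0.008280437576448672 zang -0.915 y [-0.018 -0.007 -1.   ]
tool mm to target [ 2.1  3.5 -3.5]
7.1 [ 0.4828 -0.0644  0.1206] F [-7.89  2.77 30.57] gap 0.005944417542099599 zang -0.915 y [-0.017 -0.007 -1.   ]
tool mm to target [ 2.1  3.7 -3.4]
```

View pics/s4c.png

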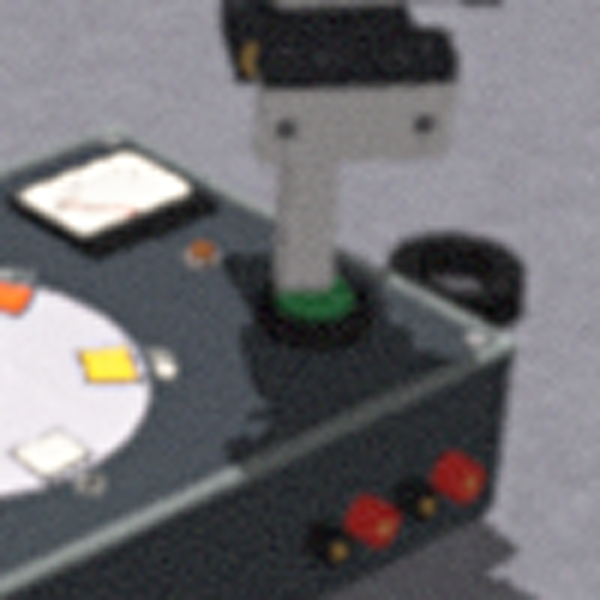

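The button appears flush with its collar at 36 N, but the fingertip is about 4 mm off centre and could be on the collar's edge. To be sure, I'm releasing, centring, levelling the tool and pressing again.

>>> servo_tool(
  commands=[
    {"jaw": 0, "offset": [0, -0.2, 0], "turn": [0, 0, 0]},
    {"jaw": 0, "offset": [0, -0.2, 0], "turn": [0, 0, 0]},
    {"jaw": 0, "offset": [0.05, 0, -0.07], "turn": [0.05, 0, 0.2]},
    {"jaw": 0, "offset": [0, 0, 0], "turn": [0, 0, 0]},
  ],
)

```text
clock: 7.5
position: [0.4801, -0.0638, 0.1434]
eef_rot: [-0.619, 1.838, -1.844]
contact_force: [0.7, 0.8, 0.7]
finger_gap: 0.0
```

Run:
```python
from h import *
go([.479,-.063,.127])
```

```text
7.5 [ 0.4801 -0.0638  0.1434] F [0.66 0.76 0.7 ] gap 0.00013712071683703335 zang -0.915 y [ 0.009 -0.    -1.   ]
tool mm to target [ 0.5 16.4 -1.4]
```

>>> servo_tool(
  commands=[
    {"jaw": 0, "offset": [0, 0.17, -0.03], "turn": [0, 0, 0]},
    {"jaw": 0, "offset": [0, 0.15, 0], "turn": [0, 0, 0]},
    {"jaw": 0, "offset": [0, 0.08, 0], "turn": [0, 0, 0]},
    {"jaw": 0, "offset": [0, 0.06, 0], "turn": [0, 0, 0]},
  ],
)

```text
clock: 7.9
position: [0.4793, -0.0628, 0.1203]
eef_rot: [-0.618, 1.838, -1.844]
contact_force: [-10.6, 4.0, 46.2]
finger_gap: 0.007
```

>>> servo_tool(
  commands=[
    {"jaw": 0, "offset": [0, 0.04, 0], "turn": [0, 0, 0]},
  ],
)

```text
clock: 8.0
position: [0.4792, -0.0628, 0.1208]
eef_rot: [-0.618, 1.838, -1.845]
contact_force: [-7.0, 1.3, 24.2]
finger_gap: 0.007
```

With the fingertip centred, it reached the same hard stop (z 0.1205, 24–46 N, well over the 5 N needed), so the button is fully in. I'm letting it out and moving clear.

>>> servo_tool(
  commands=[
    {"jaw": 0, "offset": [0, -0.2, 0], "turn": [0, 0, 0]},
    {"jaw": 0, "offset": [0, -0.4, 0], "turn": [0, 0, 0]},
    {"jaw": 0, "offset": [0, -0.6, 0], "turn": [0, 0, 0]},
    {"jaw": 0, "offset": [0, -0.6, 0], "turn": [0, 0, 0]},
    {"jaw": 0, "offset": [0, -0.6, 0.6], "turn": [0, 0, 0]},
    {"jaw": 0, "offset": [0.6, 0, 0.6], "turn": [0, 0, 0]},
    {"jaw": 0, "offset": [0.6, 0, 0.6], "turn": [0, 0, 0]},
    {"jaw": 0, "offset": [0.6, 0, 0.6], "turn": [0, 0, 0]},
    {"jaw": 0, "offset": [0.6, 0, 0.6], "turn": [0, 0, 0]},
    {"jaw": 0, "offset": [0.6, 0, 0.6], "turn": [0, 0, 0]},
    {"jaw": 0, "offset": [0, 0, 0], "turn": [0, 0, 0]},
    {"jaw": 0, "offset": [0, 0, 0], "turn": [0, 0, 0]},
  ],
)

```text
clock: 9.2
position: [0.4687, -0.3046, 0.2347]
eef_rot: [-0.632, 1.847, -1.836]
contact_force: [0.1, 0.7, -0.0]
finger_gap: 0.003
```

Run:
```python
from h import *
s0=cv2.imread('pics/s0.png')
a=shot('top','t5.png');b=shot('side','s5.png')
def g(im,lo):
    m=cv2.inRange(cv2.cvtColor(im,cv2.COLOR_BGR2HSV),(lo,110,40),(lo+40,255,255));k,_,st,ce=cv2.connectedComponentsWithStats(m)
    return [(st[i].tolist(),ce[i].round(1).tolist()) for i in range(1,k) if 25<st[i,4]<150 and 200<st[i,0]<360]
for f in('s0','s4','s5','t0','t5'): print(f,g(cv2.imread(f'pics/{f}.png'),45))
for f in('t0','t5'): print(f,'blue',g(cv2.imread(f'pics/{f}.png'),95))
go([.479,-.063,.127])
t=cv2.imread('pics/t5.png')[120:280,150:370];s=cv2.imread('pics/s5.png')[140:270,180:370]
cv2.imwrite('pics/f.png',np.vstack([cv2.resize(t,(412,300)),cv2.resize(s,(412,282))]))
```

```text
s0 [([316, 183, 13, 10, 109], [322.0, 187.7]), ([228, 203, 7, 5, 31], [230.8, 204.7])]
s4 [([316, 187, 13, 7, 54], [322.8, 190.4]), ([228, 203, 7, 5, 32], [230.8, 204.8])]
s5 [([316, 183, 13, 10, 109], [322.0, 187.7]), ([228, 203, 7, 5, 31], [230.8, 204.7])]
t0 [([232, 170, 8, 7, 38], [235.5, 173.0]), ([289, 219, 12, 12, 107], [294.7, 224.2])]
t5 [([232, 170, 8, 7, 38], [235.5, 173.0]), ([289, 219, 12, 12, 106], [294.6, 224.3])]
t0 blue [([254, 165, 9, 7, 47], [258.1, 168.1])]
t5 blue [([254, 165, 9, 7, 43], [258.1, 167.8])]
9.3 [ 0.4689 -0.3037  0.235 ] F [-0.48 -0.1   0.48] gap 0.006090930796807818 zang -0.909 y [-0.003  0.005 -1.   ]
tool mm to target [-155.8  109.1 -183. ]
```

View pics/f.png

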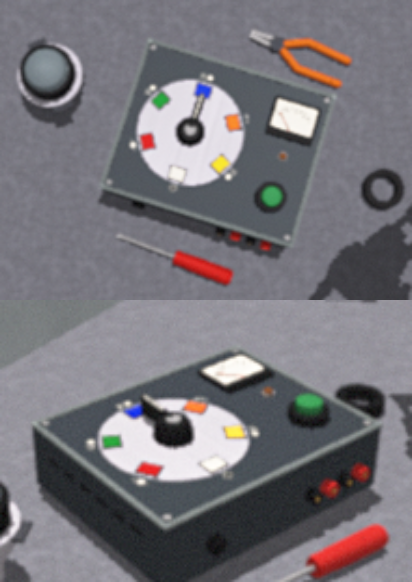

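The tab rests on blue (upper panel, px (203,92)), the button is back out, the tester and other objects haven't moved, and the arm is clear. I'm handing in.

```bash
python3 -c "
from h import *
print(robot.finish_job())"
```

```text
the job is handed in; nothing more can be done
None
```

The lamp tester is set to main beam, the green button has been pressed fully in and released, and the job is handed in at about 9.3 s. I pushed the selector tab one click counter-clockwise, from orange to blue, with closed fingertips. I checked it was at rest on blue before pressing the button.

- **Button:** I pressed it twice. The first press was about 4 mm off centre, so I repeated it centred and with the tool levelled. Both presses reached the same hard stop.
- **Force:** The highest readings were 36 N and 46 N at the wrist, well under the 120 N limit. The 46 N is above the 40 N limit for the arm and gripper body, but only the fingertips were in contact.
- **Final pictures:** The tab is on the blue mark and the button is back out. The tester's marks are within about 0.3 px of where they started, and the other objects look unmoved. The arm is clear, with contact force near zero.
- **Disagreement:** The fingertip stopped about 3.5 mm higher than the nominal fully-in height. I put that down to uncertainty in height and calibration. I judged "fully in" from the hard stop and from the button looking flush with its collar in the picture of the first press.

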